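# Return the cylindrical grinding point to its eyelet in the rack

## Robot

A 6-joint arm with a two-finger parallel gripper is mounted at the origin on the work surface. World frame = base frame: x ahead of the robot, y to its left, z up, the work surface at z = 0. Lengths are in m, angles in degrees, forces in N, time in s.
With the tool pointing down it reaches from about 0.375 to 0.9 m from the base axis. Payload 3.1 kg.
Tool frame: the origin (TCP) lies on the centre line of the jaws, within the pads' length; the fingertips stand finger_overhang ahead of it and the grasp point (between the pads) lies 5 mm behind it (finger_overhang is the distance from the TCP to the fingertips, in m); z points along the fingers, y is the line along which they close (so a half turn about z gives the same grasp; the last joint's range is limited). The gripper opens to 87 mm and grips with 3 to 60 N. Pads are 19 mm wide; open, the fingers measure 117 mm over their backs; the gripper's body (75 mm by 190 mm) begins 51 mm behind the grasp point.
Start: joints at [64.143, 30.224, 82.088, -0, 67.689, -10.227], TCP at [0.168, 0.602, 0.237] pointing down, gripper open.
Joint ranges: [-176.69, 176.69], [-43.24, 126.21], [12.49, 139.97], [-82, 262], [0, 151.66], [-163.58, 163.58]. Speed limits (degrees/s): [159.86, 159.86, 180, 180, 180, 180].

## Interface

Orientations are given as a 3x3 rotation matrix whose columns are the frame's x, y, z axes.
In Python, from rig import read_state, capture, calibration, hand_in, finger_overhang gives the robot as it stands.
- The arm moves only by the tool send_rows, never from a script. Its argument "plan" is a list of rows, each a list of 5 numbers: the closure in counts, from 0 (fully open) to 255 (shut), then the shift along the tool's x, y, z in m, then the turn about the tool's z in rad. A call has 1 to 20 rows; each row shifts and turns the commanded pose from where the row before left it, along the tool's axes as they then stand; what a row does not reach is not made up. A row lasts 1/12 s, in which the tool goes at most 41.7 mm and 7.16 degrees, less where a joint would pass 70% of its speed; a pose out of reach is approached as far as the arm can. A call is refused whole if a number of a shift passes 0.0417 or a number of a turn 0.125, either way. A call with a gripper value outside its range is refused whole. The fingers move at their own pace and stop on an object; the grip force is fixed at half the most. Time passes only in rows, so rows that do not move let the fingers close. It gives the time, the measured TCP pose, the force, the opening and the grip force at its end, in the units of the state.
- read_state(): the state, without advancing time (a new reading comes with each control period).
- capture(name): name is "scene" or "top" or "wrist"; returns (picture, depth): 420x560x3 uint8, blue, green, red; 420x560 float32, m along the optical axis (not along the pixel's ray), 0 where there is no reading.
- calibration(name): a dict with "fx", "fy", "cx", "cy" (pixels), "xyz" and "rotation" of the camera in the world. Camera axes: x right, y down, z forward; pixel columns grow to the right and rows downward; lengths in m; the calibration is good to about 2 mm. A picture is of the moment at which its call begins: read the wrist's pose just before it. calibration takes no time and is no camera call; for the wrist camera it gives the pose at the moment of the call.
- hand_in(): hands the job in; it is judged then, once.
The state is a dict: "time_s": time; "joint_positions": joint angles; "qvel": joint speeds; "tau": joint torques, N m; "position": TCP position; "tcp_rot": TCP orientation; "force": force on the tool from outside, world axes, zero at the start; "moment": the same for the moment, N m; "opening": opening from 0.0 (shut) to 1.0 (fully open); "grasp_force": force on a finger pad.
Only numpy, scipy, OpenCV 4.12 (cv2) and the standard library are available. Lean on these libraries where they do the work, as an engineer would, in place of code of your own. Each camera call takes 0.05 s, during which the arm holds its last target. There are 200 camera calls.

## Task

The steel rack on the bench keeps the cylindrical grinding points. Take the cylindrical point out of the yellow block and hang it in the rack's empty eyelet: shank down through the eyelet, head sitting flat on it. Let go of it, and leave the cone and the ball standing in the block.

Things in the scene. Friction and masses are not known exactly. Their poses are not given: they have to be found in the camera images.
- cylinder_point: Point to move: red-brown stone head, an upright cylinder 46 mm in diameter, 46 mm tall; steel shank 8 mm in diameter, 60 mm long, down from the middle of its flat underside; about 0.2 kg. Origin: centre of the head's underside, z up its axis. Starts upright, loose, in one of three holes of the fixed yellow block, head resting on the block's top, 75 mm above the bench; lifts straight out.
- eyelet (a point): Centre of the empty eyelet, at the top of its level steel ring: 44 mm outside, 30 inside, 8 thick, top 100 mm above the bench, open below. End one of three on a fixed rack; those 80 and 160 mm along this point's -y hold cylinders like the one to move, heads 46 mm tall above the rings. z up, y along the row; the bar 38 mm along x is lower than the rings, as is the rest of the rack.
- cone_point: Bystander: same stone and shank, head a cone 46 mm across at the bottom, 14 at the top, 50 tall. Stands in another hole of the yellow block; stays there. Origin and z as the cylinder's. The block, hard foam, is 80 x 250 x 75 mm high; its holes, 12 mm wide and 68 deep, are 80 mm apart in a row along its length, so the three points stand in one line, in any order.
- ball_point: Bystander: same stone and shank, head a ball 47 mm across, 44 tall, its underside flattened. Stands in the remaining hole of the yellow block; stays there. Origin: centre of the head's underside, where the shank begins; z up its axis.
Not all that is in view belongs to the job. What is shaped like the cylinder_point but blue or purple is not meant. Of the things shaped like the part that bears eyelet, the dark steel one is meant.

How it is judged (in metres and radians):
At the end, for the whole second after the job is handed in: The cylindrical point hangs at rest in the empty eyelet: shank through it, within 15 mm of its centre, head's underside within 6 mm of the ring's top, upright within 10 degrees; the cone and the ball are still standing in the block, within 30 mm and 20 degrees of where they were (horizontal distance between cylinder_point and eyelet below 0.015 m and z of cylinder_point in the frame of eyelet between -0.006 and 0.006 m and angle between cylinder_point's own z axis and vertical below 0.17 rad and linear speed of cylinder_point below 0.02 m/s and distance of each of cone_point, ball_point from where it was at the start of the episode below 0.03 m and angle between each of cone_point, ball_point's own z axis and vertical below 0.35 rad); the robot touches nothing.
It also fails if it takes over 43 s, if anything falls off the work surface, if the arm or the gripper's body presses on something with over 40 N, if the wrist force passes 120 N, or if a joint passes its speed limit or range.

## Working session

There is one attempt and no reset: what is moved stays moved. The work goes in short steps, Python scripts to look and compute and a tool call to move; the robot and the scene stay as the last step left them, time stands still between calls to the robot, and variables do not carry over. Pictures are saved under pics/ and viewed, at most 10 in all, crops included, and the job is handed in when it is done.

Besides the shell and the picture viewer there is one more tool, called after "Call:" by a JSON object that holds its "name" and its "arguments". send_rows: Moves the arm, as the interface text tells. Its arguments: {"type":"object","properties":{"plan":{"type":"array","items":{"type":"array","items":{"type":"number"}}}},"required":["plan"]}

```bash
mkdir -p pics; python3 - <<'E'
from rig import *
import cv2,numpy as np
print(finger_overhang if not callable(finger_overhang) else finger_overhang())
s=read_state();print(s['time_s'],s['position'],s['tcp_rot'],s['force'],s['opening'])
for n in("scene","top"):
    p,d=capture(n);cv2.imwrite(f"pics/{n}0.png",p);np.savez(f"{n}0.npz",p=p,d=d);print(n,calibration(n))
E
```

```text
0.014
0.0 [0.16804967 0.60125132 0.23557555] [[-9.63019043e-01  2.69431752e-01 -9.24334649e-04]
 [ 2.69433086e-01  9.63017165e-01 -1.93680810e-03]
 [ 3.68312532e-04 -2.11422942e-03 -9.99997697e-01]] [ 0.16897921 -0.33460638 -0.44411752] 1.002796452168209
scene {'fx': 527.9212503333233, 'fy': 527.9212503333233, 'cx': 277.7165110176955, 'cy': 212.51704540364935, 'xyz': array([ 1.01716378, -0.30707727,  0.75011278]), 'rotation': array([[ 0.46041804,  0.62077528, -0.63454967],
       [ 0.88757577, -0.30986214,  0.34087346],
       [ 0.0149829 , -0.7201552 , -0.69365121]])}
top {'fx': 475.7581528993087, 'fy': 475.7581528993087, 'cx': 280.00013940605567, 'cy': 206.87056100256805, 'xyz': array([0.31147989, 0.01966921, 0.94002985]), 'rotation': array([[-0.00221407, -0.98921126,  0.14647928],
       [-0.99993709,  0.00380075,  0.01055315],
       [-0.01099603, -0.1464467 , -0.98915744]])}
```

View pics/top0.png

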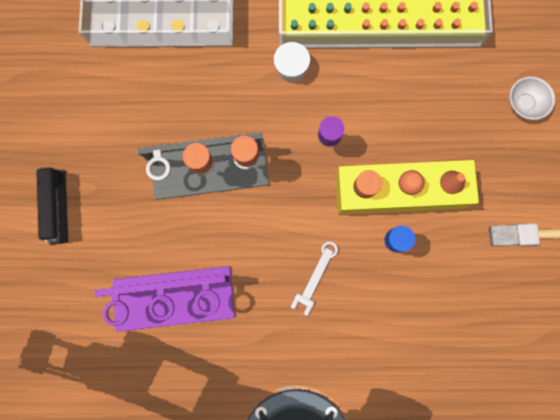

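View pics/scene0.png

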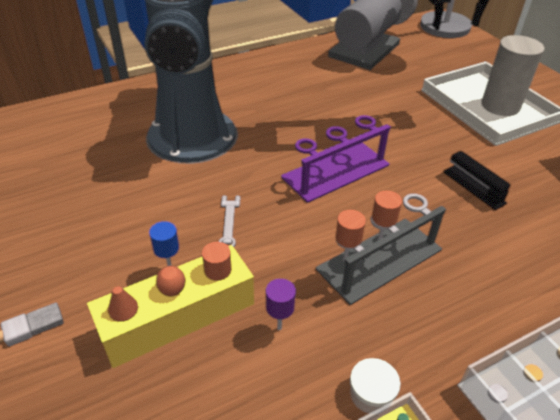

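Two racks: the dark steel one (top: eyelet 158,168; its cylinders at 196,156 and 244,150) is meant, and the purple rack (bottom left) is not. The yellow block holds the cylinder (369,184), ball (411,182) and cone (453,181). The blue (400,239) and purple (331,131) cylinders are decoys because of their colour.

```bash
cat > h.py <<'E'
from rig import *
import cv2,numpy as np
def world(d,c):
    v,u=np.mgrid[:420,:560]
    P=np.stack([(u-c['cx'])/c['fx']*d,(v-c['cy'])/c['fy']*d,d],-1)
    return P@np.array(c['rotation']).T+np.array(c['xyz'])
def ray(u,v,c,z):
    r=np.array(c['rotation'])@[(u-c['cx'])/c['fx'],(v-c['cy'])/c['fy'],1]
    return np.array(c['xyz'])+r*(z-c['xyz'][2])/r[2]
E
python3 - <<'E'
from h import *
crops=[]
for n,boxes in(("top",dict(cyl=(345,160,390,205),ball=(393,160,432,205),cone=(433,160,475,205),r1=(180,138,214,176),r2=(226,132,262,172),eye=(138,146,178,184))),
  ("scene",dict(cyl=(196,235,236,285),ball=(152,258,190,300),r1=(370,185,402,230),r2=(332,205,368,250),eye=(400,190,432,216)))):
    z=np.load(n+"0.npz");p,d=z['p'],z['d'];c=calibration(n);W=world(d,c)
    hsv=cv2.cvtColor(p,cv2.COLOR_BGR2HSV)
    for k,(a,b,e,f) in boxes.items():
        w=W[b:f,a:e].reshape(-1,3);ok=d[b:f,a:e].ravel()>0
        lo,hi=(.085,.107) if k=='eye' else (.08,.2)
        if k in('r1','r2'):lo=.105
        m=ok&(w[:,2]>lo)&(w[:,2]<hi)
        q=w[m]; zt=np.percentile(q[:,2],90)
        t=q[abs(q[:,2]-zt)<.006]
        (cx,cy),r=cv2.minEnclosingCircle(t[:,:2].astype(np.float32))
        print(n,k,m.sum(),'ztop',zt.round(4),'mean',t.mean(0).round(4),'circ',round(cx,4),round(cy,4),round(r,4))
    if n=='top': crops=[cv2.resize(p[135:225,130:280],(790,474),interpolation=3)]
    Y=cv2.inRange(hsv,(24,150,120),(36,255,255))
    if n=='top':
        Y[:100]=0;m=(Y>0)&(abs(W[...,2]-.075)<.006);print('block',m.sum(),cv2.minAreaRect(W[m][:,:2].astype(np.float32)*1000))
a=np.load('top0.npz')['p']
cv2.imwrite('pics/crop.png',np.vstack([cv2.resize(a[130:205,130:290],(640,300)),cv2.resize(a[150:225,325:485],(640,300))]))
E
```

```text
top cyl 634 ztop 0.1218 mean [ 0.4774 -0.1278  0.12  ] circ 0.4775 -0.1279 0.0231
top ball 538 ztop 0.1172 mean [ 0.481  -0.2071  0.1151] circ 0.4812 -0.2075 0.0188
top cone 481 ztop 0.1226 mean [ 0.4837 -0.2864  0.1222] circ 0.484 -0.2866 0.0101
top r1 680 ztop 0.1467 mean [0.5193 0.1718 0.1451] circ 0.5197 0.1724 0.0232
top r2 660 ztop 0.1465 mean [0.5316 0.0891 0.145 ] circ 0.5325 0.0893 0.0233
top eye 562 ztop 0.0999 mean [0.5258 0.2526 0.0975] circ 0.5282 0.2514 0.0406
block 4006 ((481.7336730957031, -208.724609375), (81.27166748046875, 251.48809814453125), 2.5696845054626465)
scene cyl 939 ztop 0.1226 mean [ 0.48   -0.1289  0.1214] circ 0.478 -0.1284 0.0236
scene ball 729 ztop 0.1186 mean [ 0.4845 -0.2088  0.1166] circ 0.4827 -0.2082 0.0192
scene r1 845 ztop 0.1476 mean [0.5215 0.1706 0.1465] circ 0.5205 0.1726 0.0241
scene r2 900 ztop 0.1477 mean [0.534  0.0881 0.1465] circ 0.5326 0.0895 0.0239
scene eye 319 ztop 0.1017 mean [0.5154 0.249  0.0995] circ 0.5172 0.2532 0.0323
```

View pics/crop.png

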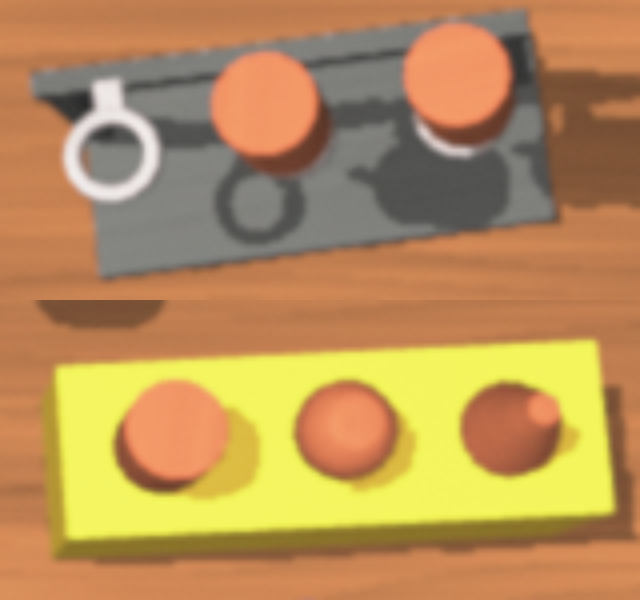

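The crop shows the white empty ring at about (158,168) on the dark rack, next to two orange cylinders. In the yellow block the flat-topped cylinder is at the left, then ball, then cone. Next I'll measure the ring through its hole contour in both views.

```bash
python3 - <<'E'
from h import *
for n,(a,b,e,f) in(("top",(135,142,182,190)),("scene",(396,186,436,220))):
    z=np.load(n+"0.npz");p=z['p'][b:f,a:e];c=calibration(n)
    g=cv2.resize(p,None,fx=8,fy=8,interpolation=cv2.INTER_CUBIC)
    hsv=cv2.cvtColor(g,cv2.COLOR_BGR2HSV);m=cv2.inRange(hsv,(0,0,150),(180,60,255))
    cs,h=cv2.findContours(m,cv2.RETR_CCOMP,cv2.CHAIN_APPROX_NONE)
    for q,hh in zip(cs,h[0]):
        if len(q)<60: continue
        q=q[:,0]/8-.4375+[a,b]
        W=np.array([ray(u,v,c,.1)[:2] for u,v in q]).astype(np.float32)
        print(n,'hole' if hh[3]>=0 else 'outer',len(q),cv2.fitEllipse(W*1000))
E
```

```text
top outer 68 ((474.90283203125, 256.1519775390625), (0.5933445692062378, 7.119376182556152), 98.03028869628906)
top outer 659 ((511.41259765625, 250.53753662109375), (41.633785247802734, 56.97523880004883), 96.12348175048828)
top hole 349 ((508.3058166503906, 250.69921875), (27.488290786743164, 27.60577964782715), 24.711530685424805)
scene outer 550 ((511.3565368652344, 251.26612854003906), (41.08810806274414, 55.53997802734375), 95.76014709472656)
scene hole 312 ((508.19232177734375, 251.00698852539062), (28.81143569946289, 29.702409744262695), 19.201980590820312)
```

Call:
{"name": "send_rows", "arguments": {"plan": [[0,-0.0171,-0.0097,0,0],[0,-0.0342,-0.0193,0,0],[0,-0.0342,-0.0193,0,0],[0,-0.0342,-0.0193,0,0],[0,-0.0342,-0.0193,0,0],[0,-0.0342,-0.0193,0,0],[0,-0.0342,-0.0193,0,0],[0,-0.0342,-0.0193,0,0],[0,-0.0342,-0.0193,0,0],[0,-0.0171,-0.0097,0,0]]}}

```text
time_s: 0.93
position: [0.4208, 0.3485, 0.2363]
tcp_rot: [[-0.962, 0.272, 0.001], [0.272, 0.962, -0.001], [-0.001, -0.001, -1.0]]
force: [-0.1, -0.4, 0.4]
opening: 0.996
grasp_force: 0.0
```

Call:
{"name": "send_rows", "arguments": {"plan": [[0,-0.0143,-0.0342,0,0],[0,-0.0143,-0.0342,0,0],[0,-0.0143,-0.0342,0,0],[0,-0.0143,-0.0342,0,0],[0,-0.0143,-0.0342,0,0],[0,-0.0143,-0.0342,0,0],[0,-0.0143,-0.0342,0,0],[0,-0.0143,-0.0342,0,0],[0,-0.0143,-0.0342,0,0],[0,-0.0143,-0.0342,0,0],[0,-0.0143,-0.0342,0,0],[0,-0.0143,-0.0342,0,0],[0,-0.0143,-0.0342,0,0]]}}

```text
time_s: 2.02
position: [0.4768, -0.1284, 0.2363]
tcp_rot: [[-0.963, 0.27, -0.001], [0.27, 0.963, 0.0], [0.001, 0.0, -1.0]]
force: [1.4, 0.6, 0.9]
opening: 0.998
grasp_force: 0.0
```

Call:
{"name": "send_rows", "arguments": {"plan": [[0,0,0,0,0.12],[0,0,0,0,0.12],[0,0,0,0,0.12],[0,0,0,0,0.12],[0,0,0,0,0.12],[0,0,0,0,0.12],[0,0,0,0,0.12],[0,0,0,0,0.12],[0,0,0,0,0.12],[0,0,0,0,0.12],[0,0,0,0,0.058],[0,0,0,0,0],[0,0,0,0,0],[0,0,0,0,0]]}}

```text
time_s: 3.18
position: [0.477, -0.1266, 0.2364]
tcp_rot: [[-0.041, 0.999, -0.0], [0.999, 0.041, 0.0], [0.0, -0.0, -1.0]]
force: [0.4, 0.3, -0.0]
opening: 1.003
grasp_force: 0.0
```

```bash
cat >> h.py <<'E'
def to(x,y,z):
    s=read_state();R=np.array(s['tcp_rot']);p=np.array(s['position'])
    print(s['time_s'],'pos',p.round(4),'yaw_y',np.degrees(np.arctan2(R[1,1],R[0,1])).round(2),'zaxis',R[:,2].round(4),'q',np.round(s['joint_positions'],1),'F',np.round(s['force'],2),'open',s['opening'],s['grasp_force'])
    print('tool shift',(R.T@(np.array([x,y,z])-p)).round(4))
E
python3 - <<'E'
from h import *
to(.4775,-.128,.097)
p,d=capture('wrist');c=calibration('wrist');cv2.imwrite('pics/w1.png',p)
W=world(d,c)
m=(d>0)&(W[...,2]>.112)&(W[...,2]<.13)&(np.hypot(W[...,0]-.4775,W[...,1]+.128)<.035)
print(m.sum(),cv2.minEnclosingCircle(W[m][:,:2].astype(np.float32)),np.median(W[m],0))
T=np.load('top0.npz');Wt=world(T['d'],calibration('top'))
for k,(u,v) in dict(blue=(400,239),purple=(331,131)).items(): print(k,Wt[v,u])
E
```

```text
3.1833 pos [ 0.477  -0.1266  0.2364] yaw_y 2.37 zaxis [-4.e-04  2.e-04 -1.e+00] q [-27.9  20.2 100.6  -0.   59.3 -30.2] F [ 0.4   0.26 -0.02] open 1.0033499436602167 0.0
tool shift [-0.0014  0.0005  0.1394]
2846 ((0.47825494408607483, -0.12889690697193146), 0.023134306073188782) [ 0.47825226 -0.12732376  0.12148323]
blue [ 0.37730932 -0.18119235  0.10645561]
purple [ 0.57383679 -0.06425483  0.10549349]
```

View pics/w1.png

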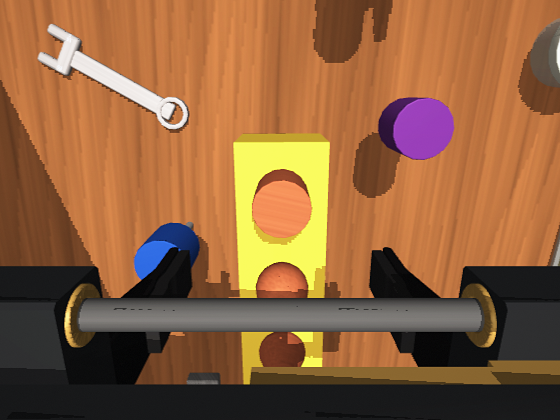

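The wrist view shows the cylinder at (282,208), centred between the fingers. Blue (165,250) and purple (417,127) are clear of the fingers, so I'll descend.

Call:
{"name": "send_rows", "arguments": {"plan": [[0,-0.0018,0.001,0,0],[0,0,0,0.02,0],[0,0,0,0.03,0],[0,0,0,0.03,0],[0,0,0,0.02,0],[0,0,0,0.015,0],[0,0,0,0.01,0],[0,0,0,0.01,0],[0,0,0,0.004,0],[0,0,0,0,0],[0,0,0,0,0]]}}

```text
time_s: 4.15
position: [0.4787, -0.1287, 0.0979]
tcp_rot: [[-0.04, 0.999, 0.001], [0.999, 0.04, -0.0], [-0.001, 0.001, -1.0]]
force: [0.4, -0.1, -0.1]
opening: 1.003
grasp_force: 0.0
```

Call:
{"name": "send_rows", "arguments": {"plan": [[60,0,0,0,0],[100,0,0,0,0],[140,0,0,0,0],[180,0,0,0,0],[220,0,0,0,0],[255,0,0,0,0],[255,0,0,0,0],[255,0,0,0,0],[255,0,0,0,0],[255,0,0,0,0],[255,0,0,0,0]]}}

```text
time_s: 5.07
position: [0.4783, -0.1284, 0.0976]
tcp_rot: [[-0.04, 0.999, 0.0], [0.999, 0.04, 0.0], [-0.0, 0.0, -1.0]]
force: [0.5, -0.2, 2.8]
opening: 0.521
grasp_force: 30.0
```

Call:
{"name": "send_rows", "arguments": {"plan": [[255,0,0,-0.004,0],[255,0,0,-0.01,0],[255,0,0,-0.02,0],[255,0,0,-0.025,0],[255,0,0,-0.025,0],[255,0,0,-0.025,0],[255,0,0,-0.025,0],[255,0,0,-0.02,0],[255,0,0,-0.01,0],[255,0,0,0,0],[255,0,0,0,0]]}}

```text
time_s: 5.98
position: [0.4781, -0.1283, 0.2623]
tcp_rot: [[-0.04, 0.999, 0.001], [0.999, 0.04, -0.001], [-0.001, 0.001, -1.0]]
force: [0.1, -0.0, -1.5]
opening: 0.521
grasp_force: 30.0
```

```bash
python3 - <<'E'
from h import *
to(.508,.251,.261)
E
```

```text
5.9833 pos [ 0.4781 -0.1283  0.2623] yaw_y 2.3 zaxis [ 1.2e-03 -7.0e-04 -1.0e+00] q [-28.   18.3  98.6  -0.   63.  -30.3] F [ 0.06 -0.   -1.46] open 0.5206271630002858 29.967986927367747
tool shift [0.3778 0.0451 0.0011]
```

Call:
{"name": "send_rows", "arguments": {"plan": [[255,0.015,0.0018,0,0],[255,0.03,0.0036,0,0],[255,0.033,0.0039,0,0],[255,0.033,0.0039,0,0],[255,0.033,0.0039,0,0],[255,0.033,0.0039,0,0],[255,0.033,0.0039,0,0],[255,0.033,0.0039,0,0],[255,0.033,0.0039,0,0],[255,0.033,0.0039,0,0],[255,0.03,0.0036,0,0],[255,0.025,0.003,0,0],[255,0.0138,0.0017,0,0],[255,0,0,0,-0.054],[255,0,0,0,-0.054],[255,0,0,0,0],[255,0,0,0,0],[255,0,0,0,0]]}}

```text
time_s: 7.48
position: [0.5077, 0.2502, 0.2609]
tcp_rot: [[-0.146, 0.989, -0.001], [0.989, 0.146, -0.001], [-0.0, -0.001, -1.0]]
force: [0.0, 0.0, -2.1]
opening: 0.52
grasp_force: 30.0
```

```bash
python3 - <<'E'
from h import *
to(.508,.251,.1226)
for n in('top','scene'):
    p,d=capture(n);c=calibration(n);W=world(d,c);cv2.imwrite(f'pics/{n}2.png',p)
    hsv=cv2.cvtColor(p,cv2.COLOR_BGR2HSV);r=(cv2.inRange(hsv,(0,110,60),(14,255,255))>0)
    near=(d>0)&(np.hypot(W[...,0]-.508,W[...,1]-.251)<.04)
    m=r&near&(W[...,2]>.2);q=W[m];print(n,'head',m.sum(),q.min(0) if len(q) else '',q.max(0) if len(q) else '')
    m=near&(W[...,2]>.15)&(W[...,2]<.23)&~r;q=W[m];print('shank?',len(q),np.median(q,0) if len(q) else '')
    for lo in(.17,.185,.2,.215):
        k=m&(W[...,2]>lo)&(W[...,2]<lo+.015)
        if k.sum():
            v,u=np.nonzero(k);print(lo,k.sum(),W[k].mean(0).round(4),u.mean(),v.mean())
p=cv2.imread('pics/scene2.png');cv2.imwrite('pics/s2.png',cv2.resize(p[60:280,300:520],(600,600)))
E
```

```text
7.4833 pos [0.5077 0.2502 0.2609] yaw_y 8.37 zaxis [-1.4e-03 -6.0e-04 -1.0e+00] q [14.9 24.1 89.  -0.  67.   6.6] F [ 0.01  0.   -2.15] open 0.5199095846814812 29.968050881288946
tool shift [0.0008 0.0006 0.1383]
top head 271 [0.46979727 0.21503242 0.23886039] [0.54513741 0.26261449 0.53582803]
shank? 4 [0.5069857  0.24623381 0.18656348]
0.17 1 [0.5056 0.2474 0.1822] 146.0 158.0
0.185 3 [0.5078 0.2462 0.1866] 146.0 156.0
scene head 1004 [0.4721184  0.22632779 0.20054176] [0.54587127 0.27999509 0.42755767]
shank? 98 [0.50930522 0.24804803 0.20515193]
0.17 6 [0.5088 0.2499 0.182 ] 424.3333333333333 166.5
0.185 31 [0.5093 0.2481 0.1923] 424.96774193548384 162.2258064516129
0.2 36 [0.5089 0.2485 0.2076] 426.8888888888889 154.86111111111111
0.215 25 [0.5092 0.2485 0.2208] 428.68 148.68
```

View pics/s2.png

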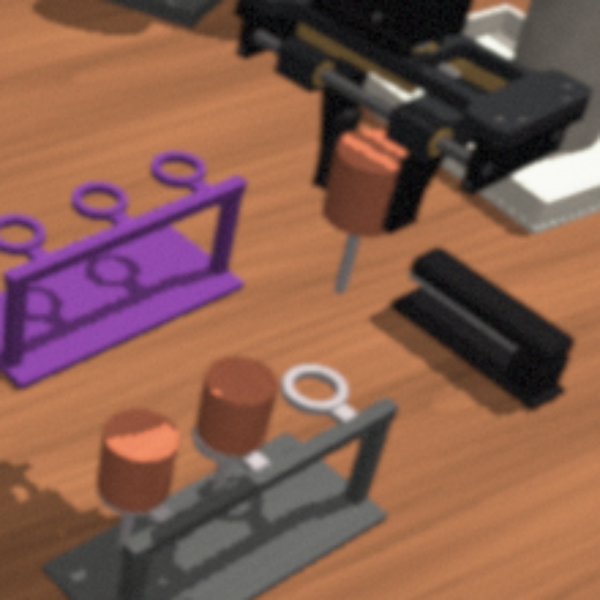

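The shank is vertical and over the ring (crop: shank tip at (342,290), ring at (315,390)). The measured axis is about 2 mm from the eyelet centre, against 11 mm of clearance, so I'll lower it.

Call:
{"name": "send_rows", "arguments": {"plan": [[255,0.0008,0.0008,0.015,0],[255,0,0,0.025,0],[255,0,0,0.02,0],[255,0,0,0.012,0],[255,0,0,0.012,0],[255,0,0,0.012,0],[255,0,0,0.012,0],[255,0,0,0.012,0],[255,0,0,0.008,0],[255,0,0,0.004,0],[255,0,0,0,0],[255,0,0,0,0]]}}

```text
time_s: 8.58
position: [0.509, 0.2517, 0.1298]
tcp_rot: [[-0.147, 0.989, 0.0], [0.989, 0.147, 0.0], [0.0, 0.0, -1.0]]
force: [-0.6, 0.2, -2.3]
opening: 0.517
grasp_force: 30.0
```

Call:
{"name": "send_rows", "arguments": {"plan": [[255,0,0,0.0015,0],[255,0,0,0.0015,0],[255,0,0,0,0],[255,0,0,0,0]]}}

```text
time_s: 8.92
position: [0.5088, 0.2518, 0.1268]
tcp_rot: [[-0.147, 0.989, 0.0], [0.989, 0.147, 0.0], [0.0, 0.0, -1.0]]
force: [-0.3, 0.2, -1.2]
opening: 0.519
grasp_force: 30.0
```

Call:
{"name": "send_rows", "arguments": {"plan": [[255,0,0,0.0015,0],[255,0,0,0.001,0],[255,0,0,0,0],[255,0,0,0,0]]}}

```text
time_s: 9.25
position: [0.5086, 0.2518, 0.124]
tcp_rot: [[-0.147, 0.989, -0.0], [0.989, 0.147, -0.0], [-0.0, -0.0, -1.0]]
force: [0.2, 0.1, -1.2]
opening: 0.522
grasp_force: 30.0
```

Call:
{"name": "send_rows", "arguments": {"plan": [[255,0,0,0.001,0],[255,0,0,0,0],[255,0,0,0,0]]}}

```text
time_s: 9.5
position: [0.5086, 0.2518, 0.123]
tcp_rot: [[-0.147, 0.989, -0.0], [0.989, 0.147, -0.0], [-0.0, -0.0, -1.0]]
force: [-0.3, -0.1, -1.3]
opening: 0.519
grasp_force: 30.0
```

Call:
{"name": "send_rows", "arguments": {"plan": [[255,0,0,0.0008,0],[255,0,0,0,0],[255,0,0,0,0]]}}

```text
time_s: 9.75
position: [0.5088, 0.2518, 0.1226]
tcp_rot: [[-0.148, 0.989, 0.0], [0.989, 0.148, 0.0], [0.0, 0.0, -1.0]]
force: [-1.6, -0.1, 1.5]
opening: 0.521
grasp_force: 30.0
```

```bash
python3 - <<'E'
from h import *
to(.508,.251,.1226)
p,d=capture('scene');cv2.imwrite('pics/s3.png',cv2.resize(p[150:300,320:470],(600,600)))
E
```

```text
9.75 pos [0.5088 0.2518 0.1226] yaw_y 8.48 zaxis [ 3.e-04  1.e-04 -1.e+00] q [15.1 34.8 96.2 -0.  49.   6.6] F [-1.62 -0.09  1.49] open 0.5213317400547961 29.98137855436653
tool shift [-0.0007 -0.0009  0.    ]
```

View pics/s3.png

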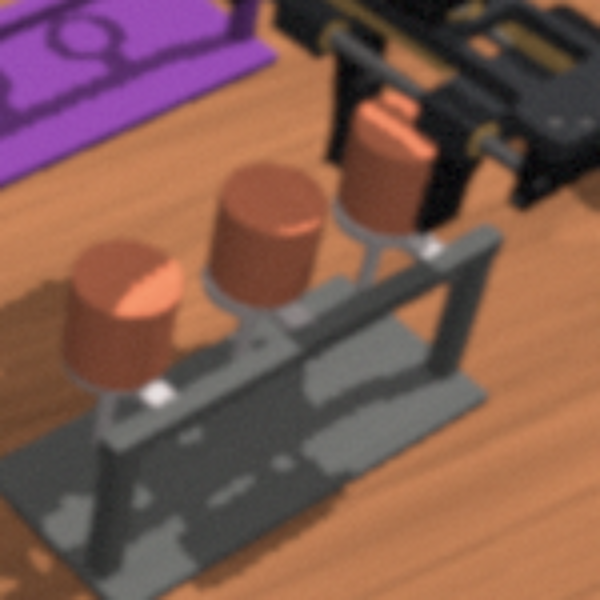

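The head sits on the ring at (385,210) with the shank visible below at (370,260), and the force sign flipped, which means contact. Next I release and withdraw.

Call:
{"name": "send_rows", "arguments": {"plan": [[220,0,0,0,0],[180,0,0,0,0],[120,0,0,0,0],[60,0,0,0,0],[0,0,0,0,0],[0,0,0,0,0],[0,0,0,0,0],[0,0,0,0,0],[0,0,0,0,0],[0,0,0,0,0]]}}

```text
time_s: 10.63
position: [0.5087, 0.2518, 0.1221]
tcp_rot: [[-0.147, 0.989, -0.0], [0.989, 0.147, -0.0], [-0.0, -0.0, -1.0]]
force: [-0.4, 0.7, -0.9]
opening: 0.955
grasp_force: 0.0
```

Call:
{"name": "send_rows", "arguments": {"plan": [[0,0,0,-0.01,0],[0,0,0,-0.02,0],[0,0,0,-0.03,0],[0,0,0,-0.03,0],[0,0,0,-0.03,0],[0,0,0,-0.03,0],[0,0,0,-0.02,0],[0,0,0,0,0],[0,0,0,0,0],[0,0,0,0,0]]}}

```text
time_s: 11.47
position: [0.5079, 0.2516, 0.2919]
tcp_rot: [[-0.148, 0.989, -0.001], [0.989, 0.148, -0.0], [-0.0, -0.001, -1.0]]
force: [-0.7, 0.1, 0.4]
opening: 0.999
grasp_force: 0.0
```

```bash
python3 - <<'E'
from h import *
to(.508,.251,.1226)
p,d=capture('scene');c=calibration('scene');cv2.imwrite('pics/s4.png',p)
W=world(d,c)
for k,(x,y) in dict(cyl=(.508,.251),ball=(.482,-.208),cone=(.484,-.287)).items():
    m=(d>0)&(np.hypot(W[...,0]-x,W[...,1]-y)<.035)&(W[...,2]>.11)&(W[...,2]<.17)
    z=np.percentile(W[m][:,2],95);t=W[m&(abs(W[...,2]-z)<.005)]
    print(k,z,cv2.minEnclosingCircle(t[:,:2].astype(np.float32)))
E
```

```text
11.4667 pos [0.5079 0.2516 0.2919] yaw_y 8.48 zaxis [-1.3e-03 -4.0e-04 -1.0e+00] q [15.1 22.3 86.7 -0.  71.1  6.6] F [-0.71  0.09  0.4 ] open 0.9988047626348603 0.0
tool shift [-0.0006  0.0002  0.1693]
cyl 0.14821661272831166 ((0.5100903511047363, 0.2523612380027771), 0.024824777618050575)
ball 0.11964261847393015 ((0.48263436555862427, -0.20800253748893738), 0.016853556036949158)
cone 0.12658159483205358 ((0.4867028594017029, -0.28771641850471497), 0.009019525721669197)
```

View pics/s4.png

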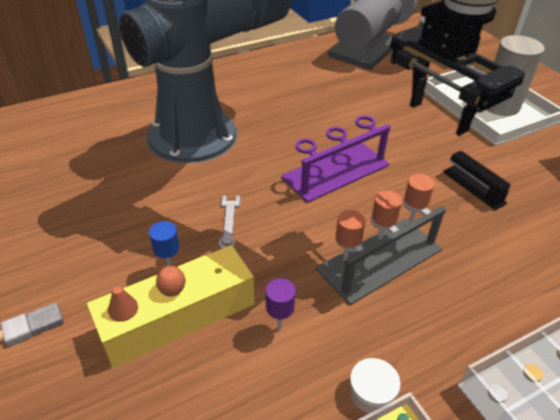

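The cylinder hangs upright in the end eyelet (418,190), within about 3 mm of its centre. The cone (120,300) and ball (171,281) still stand in the block, and the gripper is clear.

```bash
python3 -c "
from rig import *
print(hand_in())"
```

```text
the job is handed in; nothing more can be done
None
```

I handed the job in at about 11.5 s: the cylindrical point hangs released in the dark rack's empty eyelet, about 3 mm off centre, with the cone and ball still standing in the block; no verdict came back.

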